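Release the ratchet and close the board clamp

TASK

Close the board clamp: first press down the thumb plate of its ratchet pawl so that the hook lifts well clear of the teeth, then gently push the raised clamp arm all the way down to its stop, so that its foot sits on the circuit board. Use only the fingertips: grip and lift nothing, do not raise the arm, and leave the circuit board and the things lying around where they are.

Things in the scene. Friction and masses are not known exactly. Their poses are not given: they have to be found in the camera images.
- clamp: the board clamp, fixed to the bench: a 80 x 215 x 12 mm aluminium base plate with two pairs of grey posts. Origin on the bench directly under the arm's hinge. At zero yaw its arm points along its -y axis and the pawl's thumb plate along its +y; z is up. The arm's hinge runs along x at (0, 0, 75 mm); the pawl's pivot runs along x at (0, 46, 112 mm). The base covers y from -115 to +100 mm.
- clamp_arm (a joint): clamp arm, steel bar 22 mm wide and 10 mm thick, raised at the start. Value in rad: angle above level, 0 = down on its stop with the foot on the board, at most 1.25. At the start it stands at 0.82 to 0.96. Its hinge is stiff: it stays where it is left and takes about 2 to 5 N down on the handle to move once the pawl is free; while the pawl is hooked the teeth of its hub (about 10 mm high, 20 mm apart) let it go down no more than about 0.2 rad.
- handle (a point): centre of the black cross handle at the free end of the arm: a bar 20 mm thick and 60 mm long, parallel to the hinge, 155 mm from the hinge axis. The bar's top is 10 mm above this point. Push it down along its arc about the hinge.
- pawl (a joint): ratchet pawl, a dark steel rocker between the rear posts: its hook reaches over the toothed hub, its thumb plate sticks out behind, away from the arm. Value in rad: 0 = hooked into the teeth (start), grows as the thumb plate goes down, stop at 0.5. From 0.3 on the hook counts as well clear. It is stiff (about 2 N on the thumb plate) and stays where it is put.
- thumb_plate (a point): centre of the ribbed upper face of the pawl's thumb plate, 30 mm (along the clamp's x) x 26 mm; 45 mm behind the pawl's pivot and about 128 mm above the bench at the start. It goes down 13 mm for 0.3 rad, about 22 mm to its stop; nothing is beneath it down to the base plate.
- board_mid (a point): centre of the small green circuit board, 40 x 62 x 13 mm, lying loose on two rails of the clamp's base under the arm; the foot comes down on it. Not to be touched by the robot.
- flux_jar_mid (a point): centre of a small round pot with a screw lid, 43 mm across, 30 mm high, beside the clamp; leave alone.
- fuse_box_mid (a point): centre of a small box, 30 x 52 x 22 mm, beside the clamp; leave alone.
- side_cutters_mid (a point): centre of side cutters with dark handles, 42 x 125 x 11 mm, lying beside the clamp; leave alone.

How it is judged:
By the outcome, as a careful person would: the job done as asked, in the order asked, and still so for the second after the job is handed in, with the robot touching nothing.
It also fails if it takes over 42 s, if anything falls off the work surface, if the arm or the gripper's body presses on something with over 40 N, if the wrist force passes 120 N, or if a joint passes its speed limit or range.

ROBOT

A 6-joint arm with a two-finger parallel gripper is mounted at the origin on a cart in front of the work surface, level with it; the furniture and walls round the work are solid. World frame = base frame: x ahead of the robot, y to its left, z up, the work surface at z = 0. Lengths are in m, angles in rad, forces in N, time in s.
With the tool pointing down it reaches from about 0.25 to 0.85 m from the base axis. Payload 12.5 kg.
Tool frame: the origin (TCP) lies at the very end of the fingers, on their centre line; the grasp point (between the pads) lies 19 mm behind it; z points along the fingers, y is the line along which they close (so a half turn about z gives the same grasp; the last joint's range is limited). The gripper opens to 93 mm and grips with 3 to 60 N. Pads are 15 mm wide; open, the fingers measure 128 mm over their backs; the gripper's body (75 mm by 188 mm) begins 65 mm behind the grasp point.
Start: joints at [1.093, 0.351, 1.652, -0, 1.139, -0.085], TCP at [0.21, 0.508, 0.219] pointing down, gripper open.
Joint ranges: [-2.75, 2.75], [-0.79, 2.1], [0.01, 2.65], [-1.57, 4.71], [0.07, 3.14], [-2.87, 2.87]. Speed limits (rad/s): [2.22, 2.22, 2.79, 3.14, 3.14, 3.14].

INTERFACE

Orientations are given as a unit quaternion [x, y, z, w].
In Python, from cell import manip, jaws, sensors, vision, order gives the robot as it stands. The module is installed in compiled form; this text tells all that it offers. Calls block until the motion is done:
- manip.movep(position, orientation): joint-space move of the TCP to a pose.
- manip.move_straight(position, feed=0.15, ori=None): straight line of the TCP; ori=None keeps the orientation; feed is the mean speed in m/s.
- manip.move_joints(angles): joint-space move.
- jaws.release() and jaws.grasp(effort=None): open the fingers fully, or close them until they stop; effort is the grip in N (None keeps the last).
- manip.hold(seconds).
- manip.inverse_kinematics(position, orientation): joint angles nearest the present ones, or None.
- sensors.sense(): the state.
- vision.read_camera(name): name is "scene" or "top" or "wrist"; returns a dict with "frame" (420x560x3 uint8, blue, green, red), "vfov" (degrees; the focal length in pixels is half the picture's height over the tangent of half this angle, whatever the lens; pixels are square), "cx", "cy" (the principal point, pixels), "camera_from_world" (4x4, takes a point from world to camera coordinates); the wrist camera has in their place "mount" (4x4, takes a point from camera to tool coordinates, whose origin is the TCP and whose axes are the flange's). Camera axes: x right, y up, looking along -z (the intrinsics and any distortion apply to the point x, -y, -z); pixel columns grow to the right and rows downward; lengths in m; the calibration is good to about 2 mm. A picture is of the moment at which its call begins: read the wrist's pose just before it. There is no depth.
A pose or a line that the arm cannot do raises manip.Unreachable and nothing moves.
- order.finish_job(): hands the job in; it is judged then, once.
The state is a dict: "time": time; "joint_positions": joint angles; "joint_vel": joint speeds; "joint_efforts": joint torques, N m; "tool_pos": TCP position; "eef_rot": TCP orientation; "ft_force": force on the tool from outside, world axes, zero at the start; "torque": the same for the moment, N m; "opening": opening from 0.0 (shut) to 1.0 (fully open); "grip_force": force on a finger pad.
Only numpy, scipy, OpenCV 4.12 (cv2) and the standard library are available. Lean on these libraries where they do the work, as an engineer would, in place of code of your own. Each camera call takes 0.05 s, during which the arm holds its last target. There are 200 camera calls.

## Working session

There is one attempt and no reset: what is moved stays moved. The work goes in short steps, each a Python script; the robot and the scene stay as the last script left them, time stands still between calls to the robot, and variables do not carry over. Pictures are saved under pics/ and viewed, at most 10 in all, crops included, and the job is handed in when it is done.

```bash
mkdir -p pics
python3 - <<'E'
from cell import vision,sensors
import cv2,numpy as np
np.set_printoptions(precision=4,suppress=True)
for n in("scene","top"):
    r=vision.read_camera(n);cv2.imwrite(f"pics/{n}0.png",r["frame"])
    print(n,{k:(np.array(v)) for k,v in r.items() if k!="frame"})
s=sensors.sense();print(s["time"],s["tool_pos"],s["eef_rot"],s["ft_force"])
E
```

```text
scene {'vfov': array(52.329), 'cx': array(280.8885), 'cy': array(205.9845), 'camera_from_world': array([[ 0.7228, -0.6909, -0.0145, -0.2742],
       [ 0.4787,  0.4855,  0.7316, -0.4649],
       [-0.4984, -0.5357,  0.6816, -0.5251],
       [ 0.    ,  0.    ,  0.    ,  1.    ]])}
top {'vfov': array(52.2874), 'cx': array(282.6613), 'cy': array(211.9876), 'camera_from_world': array([[-0.0183, -0.9997, -0.0143,  0.2224],
       [ 0.9982, -0.0191,  0.0563, -0.5815],
       [-0.0565, -0.0132,  0.9983, -0.9219],
       [ 0.    ,  0.    ,  0.    ,  1.    ]])}
0.1 [0.2104 0.5079 0.2181] [ 0.1951  0.9808 -0.0005 -0.0001] [-0.3933  0.4659  0.2673]
```

View pics/scene0.png

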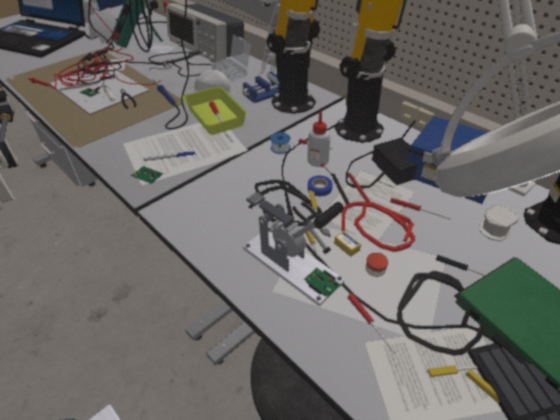

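View pics/top0.png

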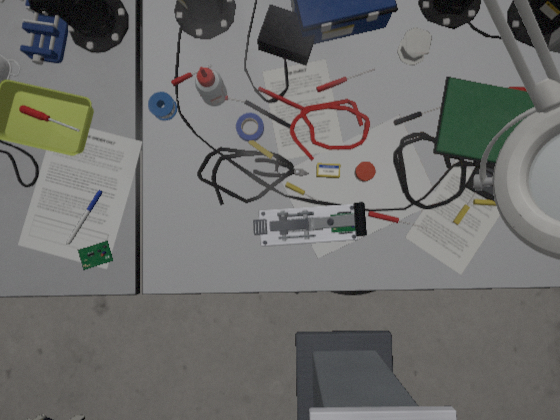

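The clamp appears in the top view at about (310,225). Its arm points right (−y) and the thumb plate is at about (260,227). In the scene view the clamp is at about (285,245). I'll zoom both.

Run:
```python
import cv2,numpy as np
a=cv2.imread("pics/top0.png")[190:260,240:400];b=cv2.imread("pics/scene0.png")[180:310,235:355]
a=cv2.resize(a,None,fx=5,fy=5,interpolation=cv2.INTER_CUBIC)
cv2.imwrite("pics/c1.png",a)
cv2.imwrite("pics/c2.png",cv2.resize(b,None,fx=4.5,fy=4.5,interpolation=cv2.INTER_CUBIC))
```

```text
(no output)
```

View pics/c1.png

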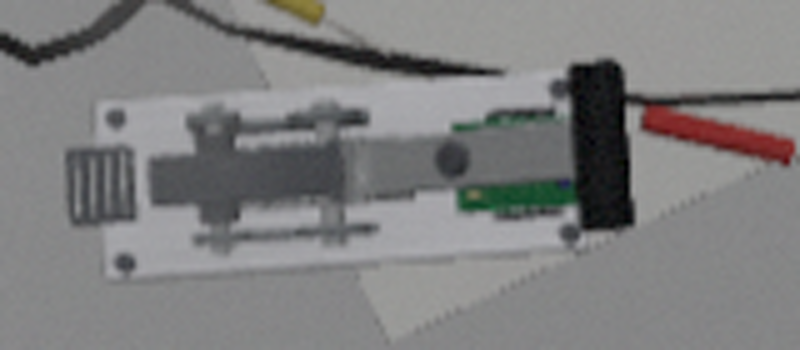

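View pics/c2.png

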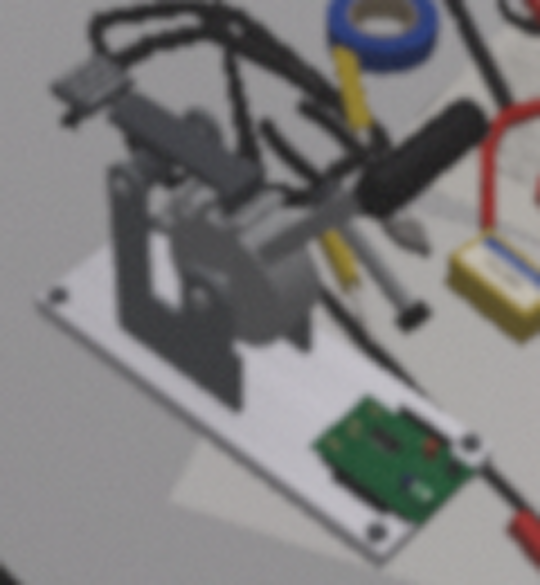

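```bash
cat > fit.py <<'E'
import numpy as np
from scipy.optimize import least_squares
from cell import vision
np.set_printoptions(precision=4,suppress=True)
C={n:vision.read_camera(n) for n in("top","scene")}
def proj(n,P):
    c=C[n];T=np.array(c["camera_from_world"]);p=T[:3,:3]@P+T[:3,3];f=210/np.tan(np.radians(c["vfov"])/2)
    return np.array([c["cx"]+f*p[0]/-p[2],c["cy"]-f*p[1]/-p[2]])
def W(q,l):
    c,s=np.cos(q[2]),np.sin(q[2]);return np.array([q[0]+c*l[0]-s*l[1],q[1]+s*l[0]+c*l[1],l[2]])
H=lambda q:(0,-.155*np.cos(q[3]),.075+.155*np.sin(q[3]))
K=lambda *a:(lambda q:a)
obs=[("top",(97,103),K(.04,.1,.012)),("top",(105,278),K(-.04,.1,.012)),("top",(100,186),K(0,.091,.128)),("top",(601,145),H),
("scene",(380,563),K(-.04,-.115,.012)),("scene",(38,300),K(-.04,.1,.012)),("scene",(92,83),K(0,.091,.128)),("scene",(424,158),H)]
def px(n,u): return np.array([240+u[0]/5,190+u[1]/5]) if n=="top" else np.array([235+u[0]/4.5,180+u[1]/4.5])
res=lambda q:np.concatenate([proj(n,W(q,l(q)))-px(n,u) for n,u,l in obs])
r=least_squares(res,[.5,.2,0,.9],loss="soft_l1");q=r.x
print(q);print(res(q).reshape(-1,2))
print("thumb",W(q,(0,.091,.128)),"handle",W(q,H(q)))
E
python3 fit.py
```

```text
[0.5562 0.1612 0.0481 0.9511]
[[-0.0218 -0.6152]
 [ 0.6741  0.562 ]
 [ 1.2078 -0.6071]
 [ 0.8121 -0.1779]
 [-0.0714 -0.485 ]
 [-1.8667 -0.5564]
 [-0.4432 -0.1612]
 [-0.5868 -0.1565]]
thumb [0.5518 0.2521 0.128 ] handle [0.5605 0.0712 0.2012]
```

The fit agrees to about 2 mm. Next I'll press the thumb plate with closed fingers.

```bash
cat > h.py <<'E'
import numpy as np,cv2
from cell import manip,jaws,sensors,vision,order
np.set_printoptions(precision=4,suppress=True)
X,Y,YAW,TH=.5562,.1612,.0481,.951
def W(x,y,z):
    c,s=np.cos(YAW),np.sin(YAW);return np.array([X+c*x-s*y,Y+s*x+c*y,z])
def quat(k):
    a=np.pi/4+YAW/2+k*np.pi/2;return [np.cos(a),np.sin(a),0,0]
def log(t):
    s=sensors.sense();print(t,round(s["time"],2),np.array(s["tool_pos"]),np.array(s["ft_force"]),flush=True);return s
E
python3 - <<'E'
from h import *
P=W(0,.092,.17)
for k in(0,1): print(k,manip.inverse_kinematics(P,quat(k)),manip.inverse_kinematics(W(0,-.155,.085),quat(k)))
q=min((0,1),key=lambda k:abs(manip.inverse_kinematics(P,quat(k))[5]+.085));print(q)
jaws.grasp(10);manip.movep(P,quat(q));f0=np.array(log("above")["ft_force"])
manip.move_straight(W(0,.092,.133),.08);log("near")
for z in(.127,.123,.119,.115,.111):
    manip.move_straight(W(0,.092,z),.03);s=log(z)
    if s["ft_force"][2]-f0[2]>12:break
for n in("scene","top"):cv2.imwrite(f"pics/{n}1.png",vision.read_camera(n)["frame"])
E
```

```text
0 [ 0.3534  0.5042  1.5453 -0.      1.0921  0.3053] [-0.0713  0.5453  1.7242 -0.      0.8721 -0.1194]
1 [ 0.3534  0.5042  1.5453 -0.      1.0921 -2.8363] None
0
above 3.23 [0.5513 0.254  0.1702] [0.1143 0.7771 0.1022]
near 3.85 [0.5518 0.2531 0.1329] [-0.4366  1.2418  0.4796]
0.127 4.2 [0.5518 0.253  0.127 ] [ 0.5455 -0.9661  0.2718]
0.123 4.48 [0.5518 0.2531 0.1229] [1.0953 1.7475 0.7136]
0.119 4.77 [0.5517 0.2531 0.1188] [0.2567 2.5681 0.9351]
0.115 5.05 [0.5516 0.253  0.1147] [-0.1187  2.4347  1.4161]
0.111 5.33 [0.5517 0.253  0.1109] [-0.8298  1.2772  1.214 ]
```

Run:
```python
from h import *
manip.move_straight(W(0,.092,.20),.15);log("up")
a=vision.read_camera("top")["frame"][190:260,240:400];b=vision.read_camera("scene")["frame"][180:310,235:355]
o=cv2.imread("pics/scene1.png")[180:310,235:355]
f=lambda i,w,h:cv2.resize(i,(w,h),interpolation=cv2.INTER_CUBIC)
cv2.imwrite("pics/m1.png",np.vstack([f(a,480,210)*0+f(a,480,210) if 0 else cv2.copyMakeBorder(f(a,480,210),0,0,0,240,cv2.BORDER_CONSTANT),np.hstack([f(o,360,390),f(b,360,390)])]))
```

```text
up 6.17 [0.5513 0.2528 0.199 ] [ 0.431  -1.3062 -0.5975]
```

View pics/m1.png

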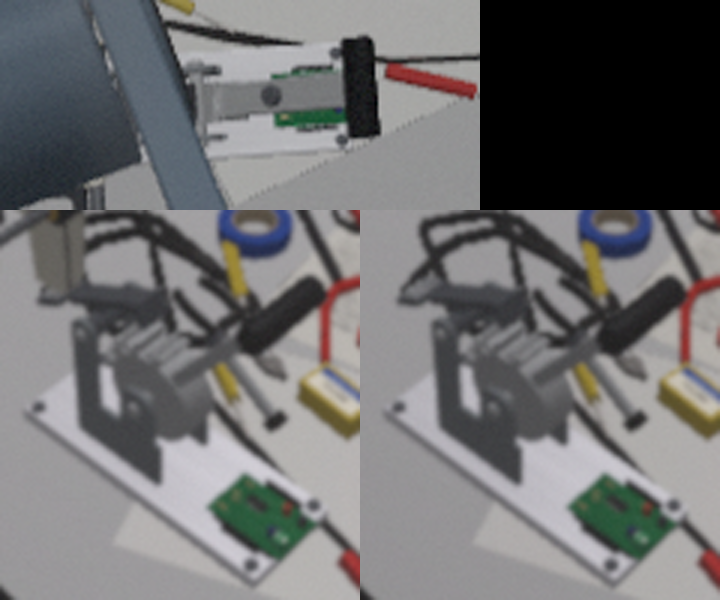

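The top row shows the arm still raised. In the lower pictures the thumb plate is down at about (410,295), and the hook stands clear above the teeth, around 0.4 rad. Next I'll push the handle along its arc.

Run:
```python
from h import *
def tip(th,d=.010): return W(0,-.155*np.cos(th),.075+.155*np.sin(th)+d)
manip.move_straight(W(0,.06,.27),.15)
manip.move_straight(tip(TH,.055),.15);s=log("above");f0=np.array(s["ft_force"])
manip.move_straight(tip(TH,.017),.08);log("near")
for th in np.append(np.arange(.93,.03,-.06),.02):
    manip.move_straight(tip(th),.04);s=log(round(th,2))
    if np.linalg.norm(np.array(s["ft_force"])-f0)>15:print("STOP");break
for n in("scene","top"):cv2.imwrite(f"pics/{n}2.png",vision.read_camera(n)["frame"])
a=cv2.imread("pics/top2.png")[190:260,240:400];b=cv2.imread("pics/scene2.png")[160:310,235:385]
cv2.imwrite("pics/m2.png",np.hstack([cv2.resize(b,(450,450)),cv2.resize(cv2.copyMakeBorder(a,0,90,0,0,cv2.BORDER_CONSTANT),(350,450))]))
```

```text
above 8.1 [0.5605 0.0719 0.2562] [ 0.5009  0.1842 -1.0049]
near 8.72 [0.5607 0.0714 0.2184] [0.2057 0.8087 0.9935]
0.93 9.11 [0.5612 0.0679 0.2097] [ 0.5295 -4.5627  5.0791]
0.87 9.49 [0.5616 0.0606 0.204 ] [ 0.7335 -4.6764  5.6172]
0.81 9.88 [0.5619 0.0537 0.1978] [ 0.502  -4.2754  5.374 ]
0.75 10.26 [0.5622 0.0472 0.1911] [ 0.3628 -4.0239  5.8882]
0.69 10.64 [0.5623 0.0413 0.1839] [ 0.8144 -3.4495  4.5889]
0.63 11.03 [0.5624 0.0359 0.1764] [ 0.1693 -3.1735  3.4467]
0.57 11.41 [0.5623 0.0311 0.1684] [ 0.7512 -0.6837  0.4802]
0.51 11.79 [0.5624 0.0262 0.1601] [-0.1727 -0.0614 -0.8068]
0.45 12.18 [0.5627 0.0218 0.152 ] [-0.0396 -0.1761 -0.0504]
0.39 12.56 [0.5629 0.018  0.1436] [ 0.7383  0.1285 -0.3628]
0.33 12.94 [0.5631 0.0147 0.1348] [ 0.0235 -0.1199 -0.055 ]
0.27 13.32 [0.5632 0.012  0.126 ] [-0.1538  0.5224  0.3401]
0.21 13.71 [0.5633 0.0098 0.1169] [-0.6737  0.5557  1.0441]
0.15 14.09 [0.5633 0.0082 0.1078] [ 0.6075 -0.6641 -0.055 ]
0.09 14.47 [0.5634 0.0071 0.0985] [ 0.2238  0.4101 -0.245 ]
0.03 14.86 [0.5634 0.0065 0.0893] [ 0.9523 -0.182  -0.5654]
0.02 15.11 [0.5636 0.0065 0.0881] [ 0.563   0.3775 -0.7101]
```

View pics/m2.png

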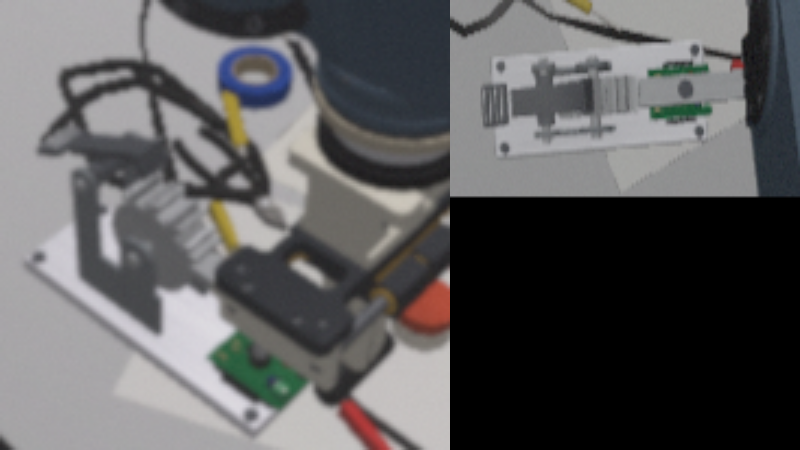

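Run:
```python
from h import *
P=W(0,-.205,.0885);manip.move_straight(P,.08);log("out")
P[2]=.26;manip.move_straight(P,.15)
P=W(0,-.02,.30);manip.move_straight(W(0,.14,.26),.2) if 0 else None
b=vision.read_camera("scene")["frame"][160:310,235:385];a=vision.read_camera("top")["frame"][190:260,240:400]
cv2.imwrite("pics/m3.png",np.hstack([cv2.resize(b,(450,450)),cv2.resize(cv2.copyMakeBorder(a,0,90,0,0,cv2.BORDER_CONSTANT),(350,350)) if 0 else cv2.copyMakeBorder(cv2.resize(a,(350,153)),0,297,0,0,cv2.BORDER_CONSTANT)]))
import fit
for th in(0,.1,.3,.5,.6): 
    p=W(0,-.155*np.cos(th),.075+.155*np.sin(th));u=fit.proj("scene",p);v=fit.proj("top",p)
    print(th,(u-[235,160])*3,(v-[240,190])*350/160+[450,0])
```

```text
out 15.98 [ 0.566  -0.0436  0.0885] [ 0.9098  0.884  -0.7607]
[0.5562 0.1612 0.0481 0.9511]
[[-0.0218 -0.6152]
 [ 0.6741  0.562 ]
 [ 1.2078 -0.6071]
 [ 0.8121 -0.1779]
 [-0.0714 -0.485 ]
 [-1.8667 -0.5564]
 [-0.4432 -0.1612]
 [-0.5868 -0.1565]]
thumb [0.5518 0.2521 0.128 ] handle [0.5605 0.0712 0.2012]
0 [353.6227 369.7826] [761.1894  63.8287]
0.1 [355.2074 352.913 ] [764.0082  63.2228]
0.3 [351.8359 314.1437] [764.6343  62.3178]
0.5 [339.4454 270.1771] [757.97    61.8931]
0.6 [329.9146 246.9576] [751.749   61.8847]
```

View pics/m3.png

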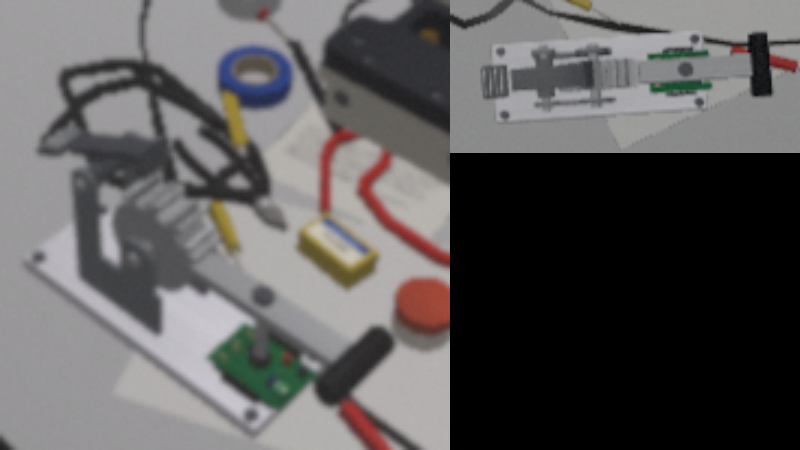

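The arm is almost down: the handle is at (355,366), which is about 0.02 rad, and the foot is at the board at (262,350). I'll seat it on its stop with a gentle press, stopping on force.

Run:
```python
from h import *
manip.move_straight(W(0,-.155,.15),.15);manip.move_straight(W(0,-.155,.095),.08)
manip.hold(.2);f0=np.mean([sensors.sense()["ft_force"][2]]);log("near")
for z in np.arange(.091,.0755,-.0015):
    manip.move_straight(W(0,-.155,z),.02);s=log(round(z,4))
    if s["ft_force"][2]>9:break
manip.move_straight(W(0,-.157,.26),.12);log("up")
manip.move_straight(W(0,-.02,.32),.2) if 0 else manip.move_straight(W(-.0,-.205,.26),.15)
b=vision.read_camera("scene")["frame"][160:310,235:385]
cv2.imwrite("pics/m4.png",cv2.resize(b,(600,600),interpolation=cv2.INTER_CUBIC))
```

```text
near 19.47 [0.5639 0.0064 0.0955] [ 0.1413 -0.825   1.0506]
0.091 19.82 [0.5636 0.0064 0.0909] [ 0.0251  0.0242 -0.4696]
0.0895 20.07 [0.5636 0.0064 0.0894] [ 0.4765 -0.8288 -0.4069]
0.088 20.32 [0.5637 0.0064 0.088 ] [ 0.8013 -0.6982  0.1856]
0.0865 20.57 [0.5636 0.0064 0.0864] [ 1.3363 -0.3192 -0.0954]
0.085 20.82 [0.5637 0.0063 0.0851] [-0.776  -1.1606  3.3541]
0.0835 21.07 [0.5639 0.0063 0.0845] [-4.211  -1.0936 14.0882]
up 22.69 [0.5635 0.0044 0.2593] [-0.0583  0.4099  0.2421]
```

View pics/m4.png

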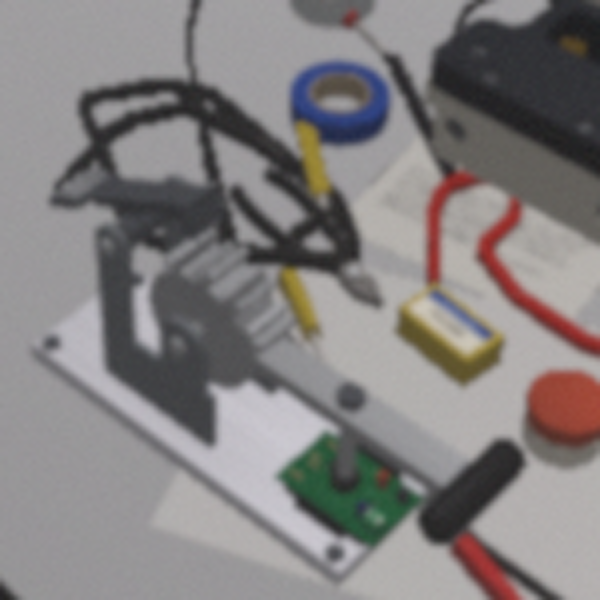

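The arm is on its stop: force rose to 14 N with the tip at z = 84.5 mm, against 85 mm expected. The foot is on the board at (345,470), the pawl is clear at (130,195), and the nearby objects haven't moved.

```bash
python3 -c "
from cell import order;print(order.finish_job())"
```

```text
the job is handed in; nothing more can be done
None
```

The clamp is closed and the job is handed in: I pressed the pawl clear first (about 0.4 rad, estimated from the pictures), then pushed the arm down to its stop with the foot on the board, finishing at about 23 s of the 42 s allowed.

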